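# Shut the port, then key the filter cell home and hold it

## Task

Shut the beam port first: turn the selector knob until its pointer clicks in at the long bar mark. Then turn the knurled collar until its hidden keyways drop over the pins, push it fully home against its spring, and finish with the gripper still holding it down: do not let go. Leave the loose optics beside the plate where they are.

Things in the scene. Friction and masses are not known exactly. Their poses are not given: they have to be found in the camera images.
- mount: Dark steel port plate, 80 x 190 x 12 mm, fixed on the table; origin at the centre of its underside, z up, x across its short side (away from the robot at yaw 0), y along its long side. The spigot with the collar stands at x 0, y -48 mm; the selector knob at x 0, y +52 mm.
- spigot_foot (a point): Foot of the spigot on the plate's top face, 12 mm above the table, on the collar's axis. The spigot, hidden in the collar, is 32 mm in diameter and reaches 42 mm above the table; three radial pins (5 mm thick, tips 20.5 mm from the axis, 120 degrees apart) have their tops 26.5 mm above the table.
- selector (a joint): Selector angle in rad, growing counter-clockwise seen from above; stops at -0.72 and +0.72. Detents at -0.6 and 0 (open: small dots) and +0.6 (shut: long bar mark, nearest the collar). Up to about 0.1 N m takes it over a ridge; let go within 0.15 rad of a detent it falls in. At 0 the pointer looks along the plate's -x. It starts at or near -0.6 or 0.
- selector_grip (a point): On the selector's axis in the middle of its bar grip, 32 mm above the table. The bar is 34 mm long, 11 mm wide to pinch, from 20 to 40 mm above the table, on a dial disc of 38 mm diameter; this frame turns with the knob, and the bar lies along its x axis, the pointer at -x.
- collar: Knurled round filter cell of bright aluminium, 53 mm in diameter, 36 mm tall, about 0.18 kg, loose and upright on the spigot. Origin at the centre of its underside, z up. It starts resting on the pins, underside 26.5 mm above the table. Fully home its underside lies on the plate, 12 mm above the table: 14.5 mm lower.
- collar_top (a point): Centre of the collar's closed top, 36 mm above its underside. Three keyways, 120 degrees apart, are hidden in the bore, unmarked outside, with about 0.12 rad of play either way over a pin. From the start they come over the pins after 0.4 to 1.3 rad of clockwise turning seen from above; only then can the collar go down.
- ejector (a joint): Travel in m of the sprung ring on the plate under the collar: 0 = up (its top 19 mm above the table), about 0.007 = pressed flush with the plate. It pushes up with about 4 N when first met, 8.4 N when flush, and lifts the collar again if that is let go.
- objective: Spare microscope objective, 31 mm in diameter, 44 mm tall, standing loose beside the selector end of the plate; origin at its underside. A bystander.
- lens_ring: Lens in a black ring, 31 mm in diameter, 9 mm tall, lying loose beside the collar end of the plate; origin at its underside. A bystander.
- objective_cap: Black round cap, 28 mm in diameter, 12 mm tall, lying loose beside the selector end of the plate; origin at its underside. A bystander.
Not all that is in view belongs to the job. What is meant by the collar is not turquoise, and is the larger of those in its own colour.

How it is judged:
On the way, in this order (a step that is already met when the one before it is completed fails the run):
1. the selector sits in the shut detent at the long bar mark (value of joint selector between 0.5 and 0.7 rad), for 0.2 s.
2. the collar has dropped over the pins (z of collar in the frame of mount below 0.022 m and angle between collar's own z axis and vertical below 0.12 rad), for 0.1 s.
At the end, for the whole second after the job is handed in: Through the last second the selector is within 0.1 rad of its shut detent, the collar's underside is no more than 2.5 mm above the plate with the collar upright to 0.1 rad and at rest, the sprung ring is pressed down by more than 4.5 mm, and the fingers press on the collar with more than 2 N (all of step 1 and z of collar in the frame of mount below 0.0145 m and angle between collar's own z axis and vertical below 0.1 rad and value of joint ejector above 0.0045 m and contact force between the fingers and collar above 2 N and linear speed of collar below 0.02 m/s); the arm keeps its last pose, push and grip.
It fails at once if a bystander is moved by more than 20 mm (distance of any of objective, lens_ring, objective_cap from where it was at the start of the episode above 0.02 m).
It also fails if it takes over 58 s, if anything falls off the work surface, if the arm or the gripper's body presses on something with over 40 N, if the wrist force passes 120 N, or if a joint passes its speed limit or range.

## Robot

A 6-joint arm with a two-finger parallel gripper is mounted at the origin on a cart in front of the work surface, level with it; the furniture and walls round the work are solid. World frame = base frame: x ahead of the robot, y to its left, z up, the work surface at z = 0. Lengths are in m, angles in rad, forces in N, time in s.
With the tool pointing down it reaches from about 0.225 to 0.875 m from the base axis. Payload 3.4 kg.
Tool frame: the origin (TCP) lies on the centre line of the jaws, within the pads' length; the fingertips stand 22 mm ahead of it and the grasp point (between the pads) lies 3 mm ahead of it; z points along the fingers, y is the line along which they close (so a half turn about z gives the same grasp; the last joint's range is limited). The gripper opens to 85 mm and grips with 20 to 120 N. Pads are 22 mm wide; open, the fingers measure 114 mm over their backs; the gripper's body (76 mm by 85 mm) begins 54 mm behind the grasp point. The pads swing forward as they close: fully open they stand 13 mm farther back than shut.
Start: joints at [-1.243, 0.276, 1.505, -0, 1.361, -0.121], TCP at [0.249, -0.518, 0.253] pointing down, gripper open.
Joint ranges: [-2.89, 2.89], [-0.75, 2.08], [0.22, 2.7], [-1.18, 4.32], [0.11, 2.71], [-2.7, 2.7]. Speed limits (rad/s): [2.57, 2.57, 3.14, 3.14, 3.14, 3.14].

## Interface

Orientations are given as a unit quaternion [w, x, y, z].
In Python, from rig import readout, optics, ticket gives the robot as it stands. The module is installed in compiled form; this text tells all that it offers.
- The arm moves only by the shell command python3 -m handwheel [OPENING] [FORCE], which reads ROWS from standard input. ROWS is a JSON list of rows, 1 to 5 of them, each of 4 numbers: dx, dy, dz in normalised numbers (1 is 0.25 m), then a turn about the tool's z in a scale on which 1.0 is pi rad; each row shifts and turns the commanded pose from where the row before left it, along the tool's axes as they then stand; what a row does not reach is not made up. A row lasts 1/12 s, in which the tool goes at most 0.0417 m and 0.125 rad, less where a joint would pass 70% of its speed; a pose out of reach is approached as far as the arm can. OPENING is the finger opening in m, set as the command begins (- or left out keeps the last). The fingers move at their own pace and stop on an object; FORCE is the grip in N (left out, the last holds). Time passes only in rows, so rows that do not move let the fingers close. It prints the time, the measured TCP pose, the force, the opening and the grip force at its end. Input that does not fit is refused with a message, and nothing moves.
- readout.get_state(): the state, without advancing time (a new reading comes with each control period).
- optics.get_image(name): name is "scene" or "top"; returns a dict with "img" (384x512x3 uint8, red, green, blue), "camera_matrix" (3x3 intrinsics, pixels), "T" (4x4, takes a point from camera to world coordinates). Camera axes: x right, y down, z forward; pixel columns grow to the right and rows downward; lengths in m; the calibration is good to about 2 mm. A picture is of the moment at which its call begins. There is no depth.
- ticket.sign_off(): hands the job in; it is judged then, once.
The state is a dict: "clock": time; "qpos": joint angles; "qd": joint speeds; "effort": joint torques, N m; "position": TCP position; "ee_rot": TCP orientation; "contact_force": force on the tool from outside, world axes, zero at the start; "moment": the same for the moment, N m; "width": finger opening in m; "gripper_force": force on a finger pad.
Only numpy, scipy, OpenCV 4.12 (cv2) and the standard library are available. Lean on these libraries where they do the work, as an engineer would, in place of code of your own. Each camera call takes 0.05 s, during which the arm holds its last target. There are 200 camera calls.

## Working session

There is one attempt and no reset: what is moved stays moved. The work goes in short steps, Python scripts to look and compute and a shell command to move; the robot and the scene stay as the last step left them, time stands still between calls to the robot, and variables do not carry over. Pictures are saved under pics/ and viewed, at most 10 in all, crops included, and the job is handed in when it is done.

```bash
mkdir -p pics
cat > h.py <<'E'
import numpy as np,cv2,sys
from rig import readout,optics
def shot(n,f=None):
    d=optics.get_image(n)
    if f: cv2.imwrite('pics/'+f,d['img'][:,:,::-1])
    return d
def ray(d,u,v,z):
    K=np.array(d['camera_matrix']);T=np.array(d['T'])
    r=T[:3,:3]@np.linalg.solve(K,[u,v,1.]);o=T[:3,3]
    return o+r*(z-o[2])/r[2]
def proj(d,p):
    K=np.array(d['camera_matrix']);T=np.array(d['T'])
    c=K@(T[:3,:3].T@(np.array(p)-T[:3,3]));return c[:2]/c[2]
E
python3 - <<'E'
from h import *
import pickle
a=shot('top');b=shot('scene')
pickle.dump((a,b),open('ab.pkl','wb'))
for n,x in (('top',a),('scene',b)):
    cv2.imwrite(f'pics/{n}0.png',cv2.resize(x['img'][:,:,::-1],(768,576)))
    print(np.round(x['T'],3),x['camera_matrix'])
print(readout.get_state())
E
```

```text
[[ 0.086 -0.972  0.217  0.287]
 [-0.996 -0.083  0.022 -0.271]
 [-0.004 -0.218 -0.976  0.934]
 [ 0.     0.     0.     1.   ]] [[488.81801904   0.         251.72934303]
 [  0.         488.81801904 181.152211  ]
 [  0.           0.           1.        ]]
[[ 0.776 -0.236  0.585 -0.025]
 [-0.63  -0.323  0.706 -0.864]
 [ 0.022 -0.917 -0.399  0.42 ]
 [ 0.     0.     0.     1.   ]] [[404.57261211   0.         256.98899526]
 [  0.         404.57261211 187.46676607]
 [  0.           0.           1.        ]]
{'clock': 0.1, 'qpos': array([-1.24298336e+00,  2.76566417e-01,  1.50604383e+00, -7.31639148e-06,
        1.36072755e+00, -1.20996583e-01]), 'qd': array([-0.0009243 , -0.00136838, -0.00372682,  0.00083185,  0.0010343 ,
        0.00130794]), 'effort': array([ 1.00248206e-03, -4.17699516e+01, -2.46405888e+01, -2.51801948e-04,
        5.82948749e-03,  1.60524769e-05]), 'position': array([ 0.24933474, -0.51762009,  0.25249157]), 'ee_rot': array([-8.67542963e-04,  9.74926192e-01,  2.22526762e-01, -9.36285097e-05]), 'contact_force': array([ 0.00648095, -1.11074077,  0.56595129]), 'moment': array([ 0.0667013 ,  0.01110087, -0.05446623]), 'gripper_force': 0.0, 'width': 0.08540076620619216}
```

View pics/top0.png

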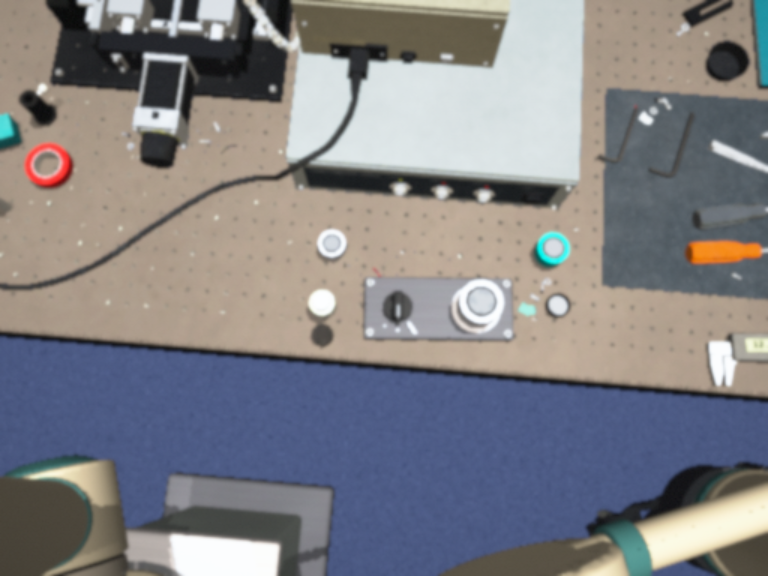

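View pics/scene0.png

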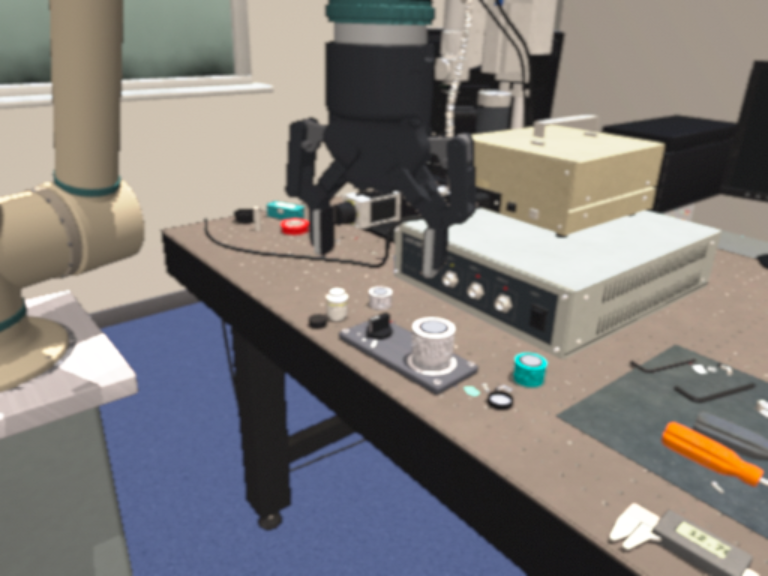

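Top view (768x576 scale): plate corners about (366,278),(513,279),(513,339),(366,337), knob at (398,307), collar top at (481,300), bar mark at (411,326). Bystanders: objective (321,303), cap (321,335), lens ring (557,305). Next, an enlarged crop.

Run:
```python
from h import *
import pickle
a,b=pickle.load(open('ab.pkl','rb'))
c=a['img'][175:235,235:350,::-1]
cv2.imwrite('pics/crop.png',cv2.resize(c,None,fx=6.9,fy=6.9,interpolation=cv2.INTER_CUBIC))
```

```text
(no output)
```

View pics/crop.png

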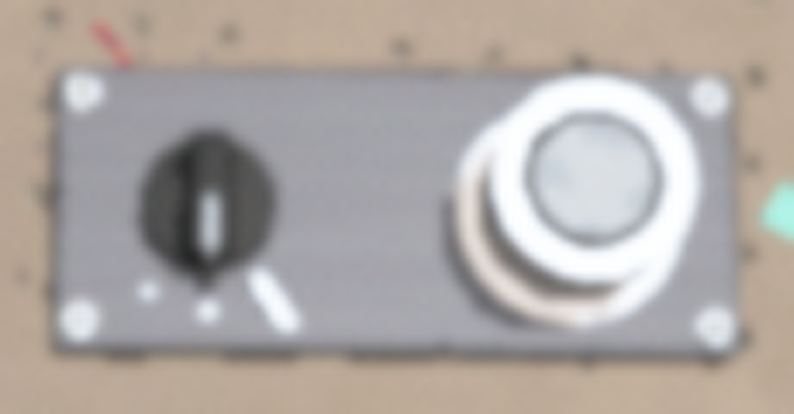

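Crop shows plate corners (60,70),(735,75),(742,355),(52,348); selector pointer down, at the middle dot (≈0), disc centre (207,203); bar mark lower right; collar top circle centre ≈(595,180).

Run:
```python
from h import *
import pickle
from scipy.spatial.transform import Rotation as R
a,b=pickle.load(open('ab.pkl','rb'))
f=lambda x,y,z:ray(a,235+(x+.5)/6.9-.5,175+(y+.5)/6.9-.5,z)
P=[f(60,70,.012),f(735,75,.012),f(742,355,.012),f(52,348,.012)]
S=[f(83,92,.012),f(709,98,.012),f(714,327,.012),f(80,320,.012)]
for n,q in(('corner',P),('screw',S)):
    q=np.array(q); c=q.mean(0); yv=(q[0]+q[3]-q[1]-q[2])/2; xv=(q[0]+q[1]-q[2]-q[3])/2
    yaw=np.arctan2(-yv[0],yv[1]); print(n,c,np.linalg.norm(yv),np.linalg.norm(xv),yaw,np.arctan2(xv[1],xv[0]))
    Rz=R.from_euler('z',yaw).as_matrix(); print('coll',c+Rz@[0,-.048,0],'sel',c+Rz@[0,.052,0])
print('collar top',f(595,180,.0625),'disc',f(207,203,.02), 'diam',np.linalg.norm(f(490,180,.0625)-f(700,180,.0625)))
# scene check: collar top & knob predicted pixels (x1.5)
print('scene collar',proj(b,f(595,180,.0625))*1.5,'knob',proj(b,[*f(207,203,.02)[:2],.04])*1.5)
from rig import readout
s=readout.get_state();q=s['ee_rot'];print(R.from_quat(np.roll(q,-1)).as_matrix().round(3))
```

```text
corner [ 0.45128447 -0.33087553  0.012     ] 0.18890602541008375 0.07831438267109818 0.07646850142659697 0.0661429480212979
coll [ 0.45495139 -0.37873526  0.012     ] sel [ 0.44731199 -0.27902749  0.012     ]
screw [ 0.45192006 -0.3306277   0.012     ] 0.17440886807589462 0.0641542608171164 0.07490163944221978 0.07231539716592887
coll [ 0.45551198 -0.37849312  0.012     ] sel [ 0.44802881 -0.2787735   0.012     ]
collar top [ 0.45484579 -0.37874172  0.0625    ] disc [ 0.4475534  -0.27820265  0.02      ] diam 0.05503923903326257
scene collar [432.13342661 326.91346737] knob [377.8034157 315.5149137]
[[ 0.901  0.434 -0.001]
 [ 0.434 -0.901  0.002]
 [ 0.    -0.002 -1.   ]]
```

Careful with the scale: shifts go in shares of 0.25 m and turns go in shares of pi rad. That gives: -0.028 m / 0.25 = -0.112, 0.027 m / 0.25 = 0.108, 0.125 rad / 3.1416 = 0.0398.

```bash
echo '[[0, 0, 0.04, 0.0398], [0, 0, 0.04, 0.0398], [0, 0, 0.04, 0.0398], [0.108, -0.112, 0, 0], [0.108, -0.112, 0, 0]]' | python3 -m handwheel 0.05 30; echo '[[0.108, -0.112, 0, 0], [0.108, -0.112, 0, 0], [0.108, -0.112, 0, 0], [0.108, -0.112, 0, 0], [0.108, -0.112, 0, 0]]' | python3 -m handwheel; echo '[[0.108, -0.112, 0, 0], [0, 0, 0.12, 0], [0, 0, 0.12, 0], [0, 0, 0, 0], [0, 0, 0, 0]]' | python3 -m handwheel
cat > st.py <<'E'
from h import *
from scipy.spatial.transform import Rotation as R
s=readout.get_state();M=R.from_quat(np.roll(s['ee_rot'],-1)).as_matrix()
print('t',s['clock'],'p',s['position'].round(4),'yawx',np.arctan2(M[1,0],M[0,0]).round(4),'F',s['contact_force'].round(1),'M',s['moment'].round(2),'w',round(s['width'],4),'g',round(s['gripper_force'],1),'q6',s['qpos'][5].round(3))
if len(sys.argv)>3:
    t=np.array([float(v) for v in sys.argv[1:4]]);print('tool delta',(M.T@(t-s['position'])).round(4))
E
python3 st.py 0.4477 -0.2785 0.046
```

```text
clock: 0.52
position: [0.2985, -0.4583, 0.2217]
ee_rot: [-0.001, 0.999, 0.035, -0.001]
contact_force: [0.8, -0.1, 1.0]
width: 0.0499
gripper_force: 0.0
clock: 0.93
position: [0.4242, -0.3069, 0.223]
ee_rot: [-0.0, 0.999, 0.037, -0.0]
contact_force: [-0.3, -0.9, -0.5]
width: 0.0496
gripper_force: 0.0
clock: 1.35
position: [0.4474, -0.2778, 0.162]
ee_rot: [-0.001, 0.999, 0.037, -0.002]
contact_force: [-0.4, -0.4, -0.0]
width: 0.05
gripper_force: 0.0
t 1.35 p [ 0.4474 -0.2778  0.162 ] yawx 0.0742 F [-0.4 -0.4 -0. ] M [-0.03  0.01 -0.03] w 0.05 g 0.0 q6 0.809
tool delta [0.0006 0.0011 0.116 ]
```

To row units: 0.04 m / 0.25 = 0.16, 0.02 m / 0.25 = 0.08.

```bash
echo '[[0.0024, 0.0032, 0.16, 0], [0, 0, 0.16, 0], [0, 0, 0.08, 0], [0, 0, 0.04, 0], [0, 0, 0.024, 0]]' | python3 -m handwheel; echo '[[0, 0, 0, 0], [0, 0, 0, 0], [0, 0, 0, 0], [0, 0, 0, 0], [0, 0, 0, 0]]' | python3 -m handwheel 0 30; python3 st.py 0.4477 -0.2785 0.046
python3 - <<'E'
from h import *
for n in('top','scene'):
    d=shot(n);u,v=proj(d,[.4477,-.2785,.035]).astype(int)
    cv2.imwrite(f'pics/k_{n}.png',cv2.resize(d['img'][max(0,v-60):v+60,u-70:u+90,::-1],(800,600)))
E
```

```text
clock: 1.77
position: [0.4493, -0.2806, 0.0474]
ee_rot: [0.0, 0.999, 0.036, 0.0]
contact_force: [-0.2, 0.8, 0.4]
width: 0.0499
gripper_force: 0.0
clock: 2.18
position: [0.45, -0.2787, 0.0492]
ee_rot: [-0.0, 0.999, 0.036, 0.001]
contact_force: [0.8, 5.3, 5.3]
width: 0.01
gripper_force: 33.2
t 2.1833 p [ 0.45   -0.2787  0.0492] yawx 0.0725 F [0.8 5.3 5.3] M [ 0.85 -0.19 -0.03] w 0.01 g 33.2 q6 0.809
tool delta [-0.0023 -0.0003  0.0032]
```

View pics/k_scene.png

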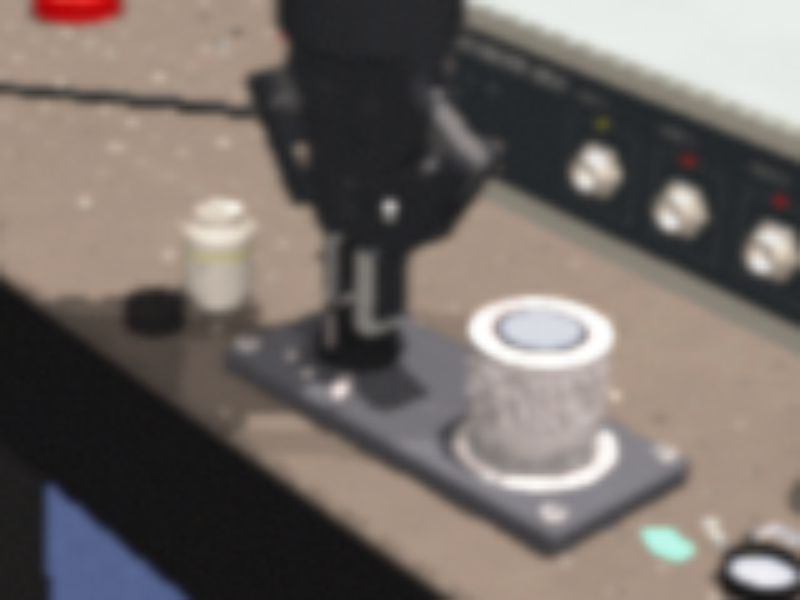

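The fingers straddle the knob bar (≈(365,330) in the crop), collar untouched. Now turn it counter-clockwise.

To row units: -0.001 m / 0.25 = -0.004, -0.12 rad / 3.1416 = -0.0382.

```bash
echo '[[-0.004, 0, -0.004, -0.0382], [0, 0, 0, -0.0382], [0, 0, 0, -0.0382], [0, 0, 0, -0.0382], [0, 0, 0, -0.0382]]' | python3 -m handwheel; echo '[[0, 0, 0, -0.0095], [0, 0, 0, 0], [0, 0, 0, 0], [0, 0, 0, 0]]' | python3 -m handwheel; python3 st.py
```

```text
clock: 2.7
position: [0.4494, -0.2774, 0.0493]
ee_rot: [-0.001, 0.943, 0.332, 0.002]
contact_force: [4.6, 8.2, 0.3]
width: 0.01
gripper_force: 32.6
clock: 3.03
position: [0.4494, -0.2774, 0.0493]
ee_rot: [-0.001, 0.939, 0.343, 0.002]
contact_force: [4.3, 7.4, 0.3]
width: 0.01
gripper_force: 32.6
t 3.0333 p [ 0.4494 -0.2774  0.0493] yawx 0.7011 F [4.3 7.4 0.3] M [ 1.31 -0.79 -0.12] w 0.01 g 32.6 q6 0.178
```

To row units: -0.03 m / 0.25 = -0.12.

```bash
echo '[[0, 0, 0, 0], [0, 0, 0, 0], [0, 0, 0, 0], [0, 0, -0.12, 0], [0, 0, -0.12, 0]]' | python3 -m handwheel 0.05; echo '[[0, 0, -0.12, 0], [0, 0, 0, 0], [0, 0, 0, 0]]' | python3 -m handwheel 0.078; python3 st.py 0.455 -0.3787 0.110
```

```text
clock: 3.45
position: [0.4468, -0.2792, 0.1079]
ee_rot: [-0.002, 0.939, 0.345, -0.001]
contact_force: [0.2, -1.1, 0.1]
width: 0.05
gripper_force: 0.0
clock: 3.7
position: [0.4491, -0.281, 0.1407]
ee_rot: [0.003, 0.939, 0.345, 0.001]
contact_force: [0.2, 0.3, 0.2]
width: 0.0775
gripper_force: 0.0
t 3.7 p [ 0.4491 -0.281   0.1407] yawx 0.7036 F [0.2 0.3 0.2] M [0.02 0.03 0.08] w 0.0775 g 0.0 q6 0.177
tool delta [-0.0588  0.0781  0.0311]
```

To row units: 0.0261 m / 0.25 = 0.1044, 0.026 m / 0.25 = 0.104.

```bash
echo '[[-0.08, 0.104, 0, 0], [-0.08, 0.104, 0, 0], [-0.0752, 0.1044, 0, 0], [0, 0, 0, 0], [0, 0, 0, 0]]' | python3 -m handwheel; python3 st.py 0.455 -0.3787 0.062;python3 st.py 0.455 -0.3787 0.062
python3 - <<'E'
from h import *
d=shot('top')
cv2.imwrite('pics/t2.png',cv2.resize(d['img'][165:240,235:335,::-1],(800,600),interpolation=2))
E
```

```text
clock: 4.12
position: [0.453, -0.3784, 0.1367]
ee_rot: [-0.001, 0.939, 0.344, -0.001]
contact_force: [-0.6, -0.9, 0.3]
width: 0.0781
gripper_force: 0.0
t 4.1167 p [ 0.453  -0.3784  0.1367] yawx 0.7014 F [-0.6 -0.9  0.3] M [-0.02  0.   -0.  ] w 0.0781 g 0.0 q6 0.056
tool delta [0.0014 0.0016 0.0747]
t 4.1167 p [ 0.453  -0.3784  0.1367] yawx 0.7014 F [-0.6 -0.9  0.3] M [-0.02  0.   -0.  ] w 0.0781 g 0.0 q6 0.056
tool delta [0.0014 0.0016 0.0747]
```

View pics/t2.png

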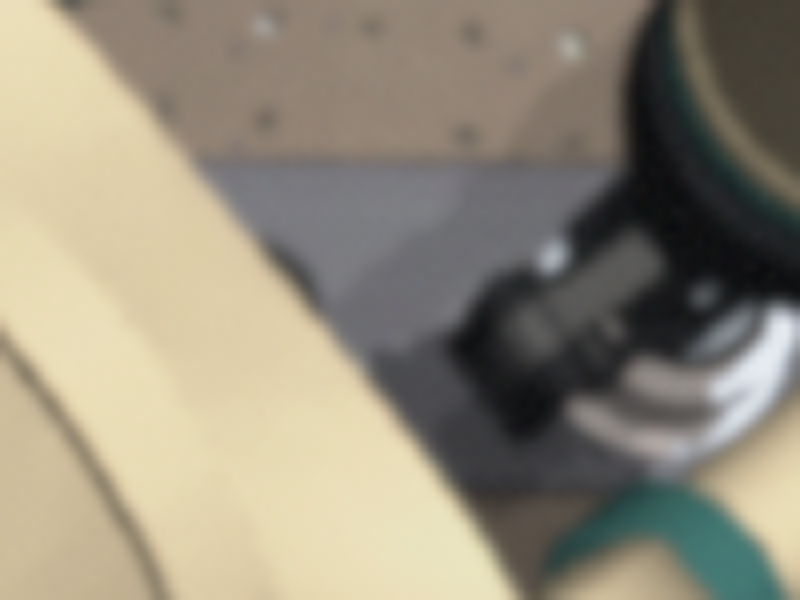

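Top view: the arm hides the knob; only its edge shows at (300,270), gripper is over the collar. Use the scene camera for the knob.

Run:
```python
from h import *
d=shot('scene');u,v=proj(d,[.4477,-.2785,.035]).astype(int)
cv2.imwrite('pics/s2.png',cv2.resize(d['img'][v-30:v+60,u-40:u+80,::-1],(800,600),interpolation=2))
```

```text
(no output)
```

View pics/s2.png

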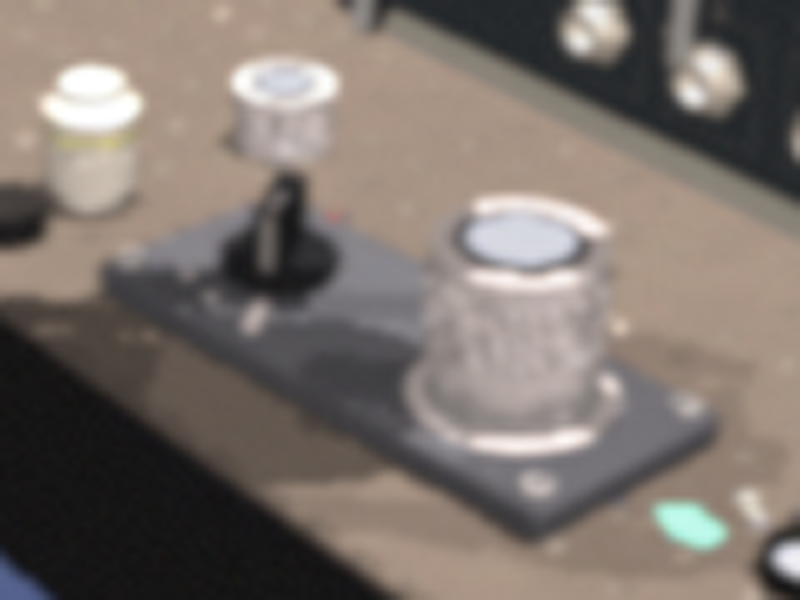

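The knob at (280,235) now points to the bar mark (257,318): shut. Lower over the collar and grip.

```bash
echo '[[0.004, 0.004, 0.12, 0], [0, 0, 0.1, 0], [0, 0, 0.072, 0], [0, 0, 0, 0], [0, 0, 0, 0]]' | python3 -m handwheel; python3 st.py 0.455 -0.3787 0.062;  echo '[[0, 0, 0, 0], [0, 0, 0, 0], [0, 0, 0, 0], [0, 0, 0, 0], [0, 0, 0, 0]]' | python3 -m handwheel 0 40; python3 st.py 0.455 -0.3787 0.062
```

```text
clock: 4.63
position: [0.4544, -0.3755, 0.0644]
ee_rot: [-0.002, 0.939, 0.345, -0.001]
contact_force: [0.2, 0.2, -0.1]
width: 0.0777
gripper_force: 0.0
t 4.6333 p [ 0.4544 -0.3755  0.0644] yawx 0.7048 F [ 0.2  0.2 -0.1] M [-0.03 -0.03 -0.02] w 0.0777 g 0.0 q6 0.057
tool delta [-0.0017  0.0028  0.0024]
clock: 5.05
position: [0.4561, -0.378, 0.067]
ee_rot: [0.002, 0.939, 0.345, 0.001]
contact_force: [0.0, 1.0, 5.9]
width: 0.0505
gripper_force: 41.4
t 5.05 p [ 0.4561 -0.378   0.067 ] yawx 0.7036 F [0.  1.  5.9] M [ 0.14 -0.02 -0.02] w 0.0505 g 41.4 q6 0.057
tool delta [-0.0013 -0.0002  0.005 ]
```

To row units: 0.001 m / 0.25 = 0.004, 0.08 rad / 3.1416 = 0.0255.

```bash
echo '[[0, 0, 0.004, 0.0255], [0, 0, 0, 0.0255], [0, 0, 0, 0.0255], [0, 0, 0, 0.0255], [0, 0, 0, 0]]' | python3 -m handwheel; python3 st.py; echo '[[0, 0, 0.004, 0.0191], [0, 0, 0, 0.0191], [0, 0, 0, 0]]' | python3 -m handwheel; python3 st.py
```

```text
clock: 5.47
position: [0.4559, -0.3786, 0.0668]
ee_rot: [0.002, 0.982, 0.189, 0.001]
contact_force: [-2.0, -0.2, 11.3]
width: 0.0508
gripper_force: 41.9
t 5.4667 p [ 0.4559 -0.3786  0.0668] yawx 0.3811 F [-2.  -0.2 11.3] M [ 0.1   0.19 -0.13] w 0.0508 g 41.9 q6 0.38
clock: 5.72
position: [0.4556, -0.3786, 0.0655]
ee_rot: [0.002, 0.991, 0.13, 0.001]
contact_force: [-0.4, 0.2, 8.3]
width: 0.0506
gripper_force: 42.0
t 5.7167 p [ 0.4556 -0.3786  0.0655] yawx 0.2611 F [-0.4  0.2  8.3] M [ 0.06  0.21 -0.29] w 0.0506 g 42.0 q6 0.5
```

To row units: 0.0005 m / 0.25 = 0.002, 0.05 rad / 3.1416 = 0.0159.

```bash
for i in 1; do :; done; echo '[[0, 0, 0.002, 0.0159], [0, 0, 0, 0.0159], [0, 0, 0, 0]]' | python3 -m handwheel|grep -E 'pos|cont'; echo '[[0, 0, 0, 0.0159], [0, 0, 0, 0.0159], [0, 0, 0, 0]]' | python3 -m handwheel|grep -E 'pos|cont'; echo '[[0, 0, 0, 0.0159], [0, 0, 0, 0.0159], [0, 0, 0, 0]]' | python3 -m handwheel|grep -E 'pos|cont'; python3 st.py
```

```text
position: [0.4556, -0.3781, 0.0633]
contact_force: [0.6, -1.3, -0.9]
position: [0.4553, -0.3775, 0.0627]
contact_force: [-0.0, -0.3, -1.8]
position: [0.4554, -0.3774, 0.0627]
contact_force: [0.7, -1.5, -1.3]
t 6.4667 p [ 0.4554 -0.3774  0.0627] yawx -0.035 F [ 0.7 -1.5 -1.3] M [-0.13 -0.23  0.  ] w 0.0505 g 41.8 q6 0.796
```

To row units: 0.001 m / 0.25 = 0.004.

```bash
echo '[[0, 0, 0.004, 0], [0, 0, 0.004, 0], [0, 0, 0, 0]]' | python3 -m handwheel|grep -E 'pos|cont'; python3 st.py; echo '[[0, 0, 0.004, 0], [0, 0, 0.004, 0], [0, 0, 0, 0]]' | python3 -m handwheel|grep -E 'pos|cont'; python3 st.py
```

```text
position: [0.4554, -0.3775, 0.0607]
contact_force: [1.9, -0.7, -2.5]
t 6.7167 p [ 0.4554 -0.3775  0.0607] yawx -0.0349 F [ 1.9 -0.7 -2.5] M [-0.17 -0.29  0.01] w 0.0508 g 41.9 q6 0.796
position: [0.4555, -0.3775, 0.0592]
contact_force: [1.6, 0.3, 0.6]
t 6.9667 p [ 0.4555 -0.3775  0.0592] yawx -0.0359 F [1.6 0.3 0.6] M [-0.08 -0.23  0.03] w 0.0502 g 42.3 q6 0.797
```

To row units: 0.001 m / 0.25 = 0.004.

```bash
echo '[[0, 0, 0.004, 0], [0, 0, 0.004, 0], [0, 0, 0.004, 0], [0, 0, 0, 0]]' | python3 -m handwheel - 80|grep -E 'pos|cont'; python3 st.py; echo '[[0, 0, 0.004, 0], [0, 0, 0.004, 0], [0, 0, 0.004, 0], [0, 0, 0, 0], [0, 0, 0, 0]]' | python3 -m handwheel|grep -E 'pos|cont'; python3 st.py
python3 - <<'E'
from h import *
d=shot('scene');u,v=proj(d,[.4477,-.2785,.035]).astype(int)
cv2.imwrite('pics/s3.png',cv2.resize(d['img'][v-30:v+60,u-40:u+80,::-1],(800,600),interpolation=2))
E
```

```text
position: [0.4555, -0.3775, 0.0561]
contact_force: [1.5, -0.0, 4.4]
t 7.3 p [ 0.4555 -0.3775  0.0561] yawx -0.0361 F [ 1.5 -0.   4.4] M [-0.06 -0.29  0.05] w 0.0495 g 82.0 q6 0.797
position: [0.4555, -0.3775, 0.0534]
contact_force: [1.2, 0.8, 5.4]
t 7.7167 p [ 0.4555 -0.3775  0.0534] yawx -0.0362 F [1.2 0.8 5.4] M [ 0.07 -0.2   0.07] w 0.0493 g 82.2 q6 0.797
```

View pics/s3.png

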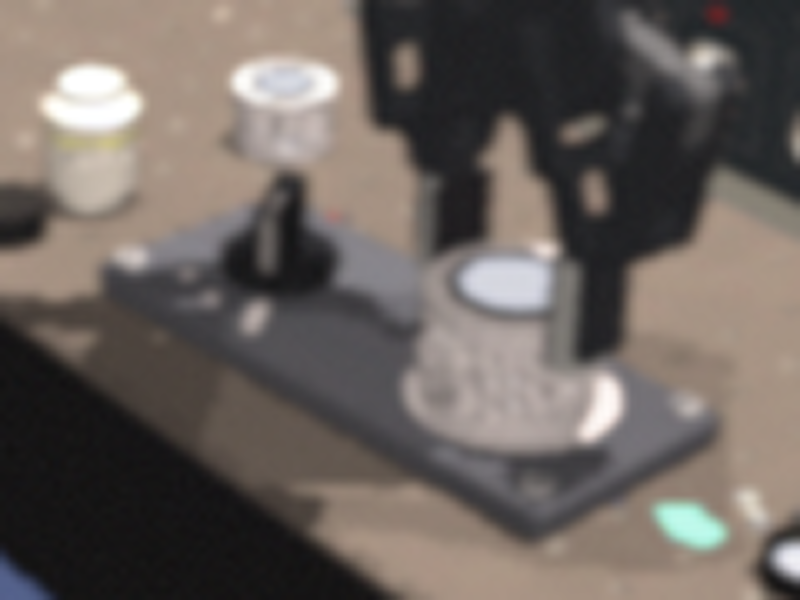

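The collar has sunk (top lens centre 240→283 in the crop), knob unchanged. Push until the hard stop.

To row units: 0.001 m / 0.25 = 0.004.

```bash
for k in 1; do echo '[[0, 0, 0.004, 0], [0, 0, 0.004, 0], [0, 0, 0, 0]]' | python3 -m handwheel|grep -E 'pos|cont'; done; echo '[[0, 0, 0.004, 0], [0, 0, 0.004, 0], [0, 0, 0, 0]]' | python3 -m handwheel|grep -E 'pos|cont'; echo '[[0, 0, 0.004, 0], [0, 0, 0.002, 0], [0, 0, 0, 0], [0, 0, 0, 0]]' | python3 -m handwheel|grep -E 'pos|cont'; python3 st.py
```

```text
position: [0.4555, -0.3775, 0.0533]
contact_force: [-1.0, 2.2, 17.6]
position: [0.4555, -0.3775, 0.0533]
contact_force: [-2.9, 5.2, 28.9]
position: [0.4556, -0.3775, 0.0532]
contact_force: [-5.5, 6.4, 37.6]
t 8.6 p [ 0.4556 -0.3775  0.0532] yawx -0.036 F [-5.5  6.4 37.6] M [1.24 0.88 0.04] w 0.0494 g 85.6 q6 0.797
```

To row units: -0.0015 m / 0.25 = -0.006, -0.001 m / 0.25 = -0.004.

```bash
echo '[[0, 0, -0.004, 0], [0, 0, -0.006, 0], [0, 0, 0, 0], [0, 0, 0, 0]]' | python3 -m handwheel|grep -E 'pos|cont';python3 st.py
python3 - <<'E'
from h import *
d=shot('scene');u,v=proj(d,[.4477,-.2785,.035]).astype(int)
c=[.455,-.3787]
for z in(.048,.050,.052,.0625): print(z,(proj(d,c+[z])-[u-40,v-30])*6.667)
cv2.imwrite('pics/s4.png',cv2.resize(d['img'][v-30:v+60,u-40:u+80,::-1],(800,600),interpolation=2))
E
```

```text
position: [0.4555, -0.3775, 0.0533]
contact_force: [-1.8, 3.3, 22.6]
t 8.9333 p [ 0.4555 -0.3775  0.0533] yawx -0.0361 F [-1.8  3.3 22.6] M [0.66 0.37 0.05] w 0.0492 g 84.1 q6 0.797
0.048 [511.56464615 284.35142009]
0.05 [511.93243753 278.19410872]
0.052 [512.30099127 272.02403464]
0.0625 [514.24850013 239.42017548]
```

View pics/s4.png

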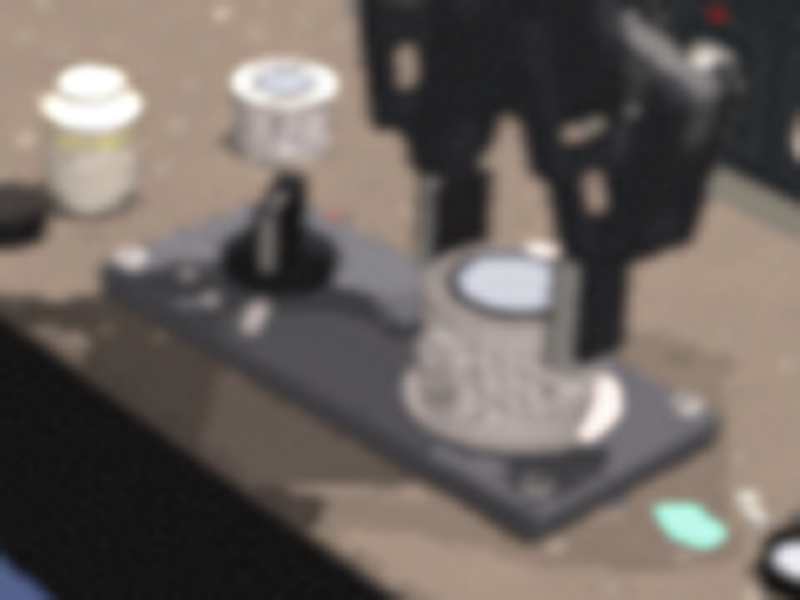

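The lens centre lies at row ≈283. Prediction for fully home is 284 (240 before, as predicted for the start), so it is home with a 22 N push and a firm grip, and the knob still points at the bar.

```bash
python3 -c "
from rig import ticket
print(ticket.sign_off())"
```

```text
the job is handed in; nothing more can be done
None
```

The job is handed in: the selector points at the long bar mark, and the collar is over the pins, fully home and still held down by the gripper with about 22 N; the loose optics in view stayed where they were, and no verdict was shown.

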